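# Stack the second tote on the loaded one without nesting it

### The arm

A 6-joint arm with a two-finger parallel gripper is mounted at the origin on a cart in front of the work surface, level with it; the furniture and walls round the work are solid. World frame = base frame: x ahead of the robot, y to its left, z up, the work surface at z = 0. Lengths are in m, angles in rad, forces in N, time in s.
With the tool pointing down it reaches from about 0.35 to 0.85 m from the base axis. Payload 8.1 kg.
Tool frame: the origin (TCP) lies midway between the tips of the shut fingers; the grasp point (between the pads) lies robot.grasp_offset behind it (robot.grasp_offset is the distance from the TCP to the grasp point, in m); z points along the fingers, y is the direction in which the jaws open and shut (so a half turn about z gives the same grasp; the last joint's range is limited). The gripper opens to 93 mm and grips with 3 to 60 N. Pads are 15 mm wide; open, the fingers measure 128 mm over their backs; the gripper's body (75 mm by 188 mm) begins 65 mm behind the grasp point.
Start: joints at [-0.085, 0.13, 1.488, -0, 1.523, -0.085], TCP at [0.6, 0, 0.219] pointing down, gripper open.
Joint ranges: [-2.96, 2.96], [-0.89, 2.26], [0.02, 2.5], [-1.34, 4.48], [0, 2.73], [-2.66, 2.66]. Speed limits (rad/s): [2.39, 2.39, 2.79, 3.14, 3.14, 3.14].

### API

Orientations are given as a rotation vector (axis times angle).
In Python, from plant import robot gives the robot as it stands.
- The arm moves only by the shell command python3 -m handwheel 'ROWS' [OPENING] [FORCE]. ROWS is text: rows parted by semicolons, each of 6 numbers parted by spaces: the shift along the world's x, y, z each as a share of 0.3 m, from -1 to 1, then the turn, a rotation vector about the world's x, y, z each as a share of 45 degrees, from -1 to 1. A call has 1 to 5 rows; each row is the pose to reach, as a shift and turn from the pose commanded when the call began; what a row does not reach only later rows make up. A row lasts 1/10 s, in which the tool goes at most 50 mm and 8.59 degrees, less where a joint would pass 70% of its speed; a pose out of reach is approached as far as the arm can. A call with a number of a shift or a turn outside -1 to 1 is refused whole. A call with a gripper value outside its range is refused whole. OPENING is the closure, from -1 (fully open) to 1 (shut), set as the call begins (- or left out, the last holds). The fingers move at their own pace and stop on an object; FORCE is the grip in N (left out, the last holds). Time passes only in rows, so rows that repeat a pose let the fingers close. It gives the time, the measured TCP pose, the force and the opening at its end, in the units of the state.
- robot.read_state(): the state, without advancing time (a new reading comes with each control period).
- robot.read_camera(name): name is "scene" or "side" or "wrist"; returns (picture, depth): 480x640x3 uint8, red, green, blue; 480x640 float32, m along the optical axis (not along the pixel's ray), 0 where there is no reading.
- robot.camera_model(name): a dict with "camera_matrix" (3x3 intrinsics, pixels), "pose" (4x4, takes a point from camera to world coordinates); the wrist camera has in their place "tool_from_camera" (4x4, takes a point from camera to tool coordinates, whose origin is the TCP and whose axes are the flange's). Camera axes: x right, y down, z forward; pixel columns grow to the right and rows downward; lengths in m; the calibration is good to about 2 mm. A picture is of the moment at which its call begins: read the wrist's pose just before it. camera_model takes no time and is no camera call.
- robot.close_job(): hands the job in, once; it reports no verdict.
Trained networks look in the newest picture that a camera, given by its name, has taken for a name from the list of things; names that differ only in an ending like _2 or _b are one class to them, and where a whole thing is asked for, a point or a joint stands for the part that bears it (a point fixed in the world has none). Each returns a list of dicts, best first, with "conf" (0 to 1); they miss things now and then, are a little off and sometimes report something else, mostly with a low value. They report only what shows in the picture. A call takes as long as a camera call. They do not tell look-alikes from the thing itself.
- robot.look_for(camera, query): "rect" ([centre column, centre row, width, height] in pixels, round what is visible of it).
- robot.silhouettes(camera, query): "pixels" (480x640 bool, what is visible of it) and "rect" ([centre column, centre row, width, height] in pixels, round what is visible of it).
- robot.tip_of(camera, query): "at" ([row, column] in pixels: a listed point, or the origin of a listed thing).
The state is a dict: "t": time; "q": joint angles; "dq": joint speeds; "joint_torque": joint torques, N m; "tool_pos": TCP position; "orientation": TCP orientation; "force": force on the tool from outside, world axes, zero at the start; "wrist_torque": the same for the moment, N m; "opening": finger opening in m.
Only numpy, scipy, OpenCV 4.12 (cv2) and the standard library are available. Lean on these libraries where they do the work, as an engineer would, in place of code of your own. Each camera call takes 0.05 s, during which the arm holds its last target.

### The job

Take the empty tote out of the sloped stand, turn it end for end against the tote that stands on the table (low ends opposite) and stack it level on that tote's stacking rails, so that it does not nest and crush the carton inside; the rails may be clipped on a little off, so feel along them until all four feet drop fully into their notches. Set it down gently, let go, and leave the lower tote, its carton and the things round about where they are.

Things in the scene. Friction and masses are not known exactly. Their poses are not given: they have to be found in the camera images.
- upper_mid (a point): Loose empty grey tote, 0.25 kg, in the sloped stand; rim 180 x 120 mm, floor 166 x 106 mm, 85 mm high, walls 4 mm. Point: its centre, 42.5 mm above its underside. Axes: x along the length toward the LOW end wall (45 mm high, the other 85 mm), y across, z up out of it. Four feet jut sideways at the bottom, at x=+55 and -18 mm, both sides: 12 mm along x, 10 mm high, reaching y=+-67 mm.
- upper_low_end (a point): Middle of the low end wall of the loose tote, 87 mm along its x axis from its centre.
- upper_grip_a (a point): Centre of the ribbed grip block at the top of the loose tote's +y long wall: 10 mm thick across y, 40 mm along x, 23 mm high, its top level with the rim (11.5 mm above this point). From the tote's centre: x=+18, y=+60, z=+31 mm. Axes as the tote's.
- upper_grip_b (a point): The same grip block on the -y long wall: from the tote's centre x=+18, y=-60, z=+31 mm.
- lower_tote: The same kind of tote standing on the table, 1.4 kg in all, origin at the centre of its underside, x toward its LOW end wall. A tote set on it the same way round sinks into slots in its walls and nests; one turned end for end (x axes opposite) stands on the rails. Fully home, the upper tote's underside is 88 mm and its centre 130.5 mm above the table; on top of the rails, unseated, 7 mm higher.
- rails_mid (a point): Point on the lower tote (axes as its own) on the middle axis at rail-top height, 95 mm up. Two aluminium rails run along x at y=+-57 to +-73 mm on its rim. Each has two foot notches, 16 mm long (2 mm play each way), 7 mm deep, at x=-55 and +18 mm if centred; but the stiff one-piece rail frame is clipped on up to 10 mm off either way along x (unmeasured). Play across y: 4.5 mm each way.
- sloped_stand: Fixed wooden stand, 230 mm wide (y), about 140 mm deep; origin at table height under its middle. Its board slopes 34.4 degrees (0.6 rad) down toward the stand's -x side, where a lip 16 mm high holds the tote; the tote lies across the slope, square to the board, low end toward the stand's +y.
- sanding_pad: Bystander: sanding block, 62 x 115 x 31 mm, lying flat; origin at the centre of its underside.
- carton: Small plain white carton, 130 x 55 x 50 mm, lying inside the lower tote lengthwise and reaching 56 mm above the table (a nested tote would sit on it); origin at the centre of its underside.
- roller_sleeve: Bystander: cream paint roller sleeve, 101 mm long, 42 mm thick, lying on the table; origin at the centre of its underside.
Mind the look-alikes: they are no part of the job. Leave any orange look-alike of the carton alone.

How it is judged:
By the outcome, as a careful person would: the job done as asked, in the order asked, and still so for the second after the job is handed in, with the robot touching nothing.
It also fails if it takes over 45 s, if anything falls off the work surface, if the arm or the gripper's body presses on something with over 40 N, if the wrist force passes 120 N, or if a joint passes its speed limit or range.

## Working session

There is one attempt and no reset: what is moved stays moved. The work goes in short steps, Python scripts to look and compute and a shell command to move; the robot and the scene stay as the last step left them, time stands still between calls to the robot, and variables do not carry over. Pictures are saved under pics/ and viewed, and the job is handed in when it is done.

```bash
ls; mkdir -p pics; python3 - <<'E'
from plant import robot
import cv2
s=robot.read_state(); print(s); print(robot.grasp_offset)
for n in("scene","side","wrist"):
    im,d=robot.read_camera(n); cv2.imwrite(f"pics/{n}0.png",im[:,:,::-1])
    import numpy as np
    np.savez(f"{n}0.npz",im=im,d=d)
    print(n,robot.camera_model(n))
E
```

```text
pics
{'t': 0.0, 'q': array([-8.54190807e-02,  1.31155236e-01,  1.48924000e+00,  6.21193633e-06,
        1.52297825e+00, -8.54176439e-02]), 'dq': array([ 6.37714698e-04,  2.73564459e-04, -2.09007996e-05,  9.02767448e-04,
        1.33647631e-03, -2.10936168e-03]), 'joint_torque': array([-1.61290725e-03, -5.59853125e+01, -4.91755986e+01,  7.67333270e-02,
        3.59135563e-02, -2.97389461e-04]), 'tool_pos': array([5.99454665e-01, 5.99401788e-05, 2.17612544e-01]), 'orientation': array([-2.22047707e+00, -2.22047321e+00,  1.79381197e-03]), 'force': array([-0.09660886, -0.95027412, -0.18378494]), 'wrist_torque': array([ 0.02540083, -0.02526349, -0.03792704]), 'opening': 0.09328548301479853}
0.0188
scene {'camera_matrix': array([[537.49115318,   0.        , 317.51069046],
       [  0.        , 537.49115318, 235.52012087],
       [  0.        ,   0.        ,   1.        ]]), 'pose': array([[ 0.83385392, -0.31726726,  0.45169584,  0.03364939],
       [-0.55192771, -0.49103644,  0.6739874 , -0.68325044],
       [ 0.00796498, -0.81131049, -0.58456125,  0.77277393],
       [ 0.        ,  0.     
[... 306 characters left out ...]
9716741, -0.292955  ,  0.37262226],
       [ 0.01646501, -0.72703011, -0.68640813,  0.80800425],
       [ 0.        ,  0.        ,  0.        ,  1.        ]])}
wrist {'camera_matrix': array([[390.55702323,   0.        , 320.18769241],
       [  0.        , 390.55702323, 246.4552546 ],
       [  0.        ,   0.        ,   1.        ]]), 'tool_from_camera': array([[-8.02938271e-04, -9.55858586e-01, -2.93826000e-01,
         8.18758787e-02],
       [ 9.99999603e-01, -8.80786139e-04,  1.32626253e-04,
        -2.45849633e-04],
       [-3.85569811e-04, -2.93825777e-01,  9.55858914e-01,
        -1.67097553e-01],
       [ 0.00000000e+00,  0.00000000e+00,  0.00000000e+00,
         1.00000000e+00]])}
```

View pics/scene0.png

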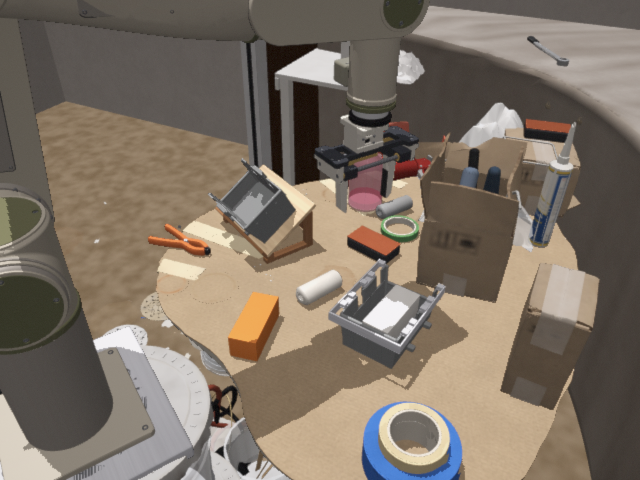

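View pics/side0.png

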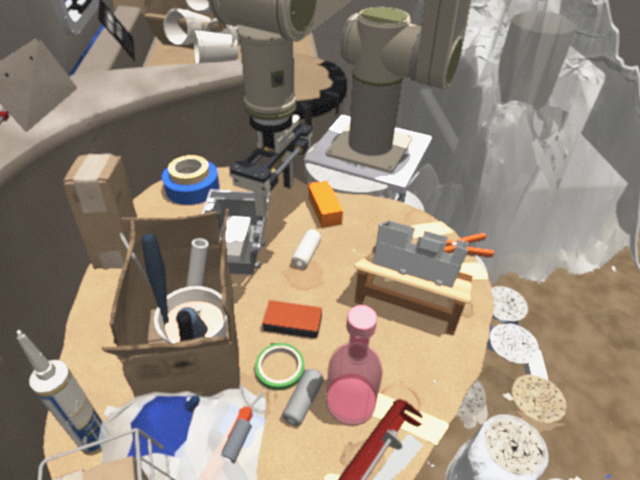

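View pics/wrist0.png

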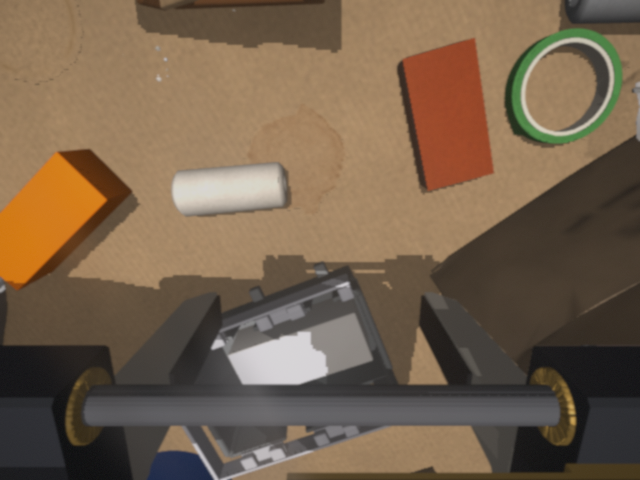

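The scene view shows the loose tote in the stand at about (260,205), the lower tote with the white carton at (390,315), the orange look-alike at (255,325), the roller sleeve at (320,288) and the sanding pad at (374,243). The wrist view shows the lower tote turned on the table under the gripper. I'll run the detectors next.

```bash
cat > h.py <<'E'
import numpy as np, cv2
from scipy.spatial.transform import Rotation as R
from plant import robot
def cloud(n,d,K=None,T=None):
    m=robot.camera_model(n); K=m["camera_matrix"]
    v,u=np.mgrid[0:480,0:640]
    p=np.stack([(u-K[0,2])*d/K[0,0],(v-K[1,2])*d/K[1,1],d],-1)
    T=m["pose"] if T is None else T
    return p@T[:3,:3].T+T[:3,3]
def ray(n,rc):
    m=robot.camera_model(n);K=m["camera_matrix"];T=m["pose"]
    r=T[:3,:3]@np.array([(rc[1]-K[0,2])/K[0,0],(rc[0]-K[1,2])/K[1,1],1.])
    return T[:3,3],r/np.linalg.norm(r)
def tri(a,b):
    A=np.zeros((3,3));y=np.zeros(3)
    for o,r in(a,b):
        P=np.eye(3)-np.outer(r,r);A+=P;y+=P@o
    x=np.linalg.solve(A,y)
    return x,[np.linalg.norm((np.eye(3)-np.outer(r,r))@(x-o)) for o,r in(a,b)]
def toolT(s):
    T=np.eye(4);T[:3,:3]=R.from_rotvec(s["orientation"]).as_matrix();T[:3,3]=s["tool_pos"];return T
E
python3 - <<'E'
from h import *
C={n:cloud(n,np.load(n+"0.npz")["d"]) for n in("scene","side")}
pts={}
for q in["upper_mid","upper_low_end","upper_grip_a","rails_mid","lower_tote","carton","sloped_stand"]:
    for n in("scene","side"):
        r=robot.tip_of(n,q)
        for x in r[:3]:
            rc=x["at"];i,j=int(round(rc[0])),int(round(rc[1]))
            print(q,n,round(x["conf"],2),np.round(rc,1),C[n][i,j].round(3) if 0<=i<480 and 0<=j<640 else None)
            pts.setdefault((q,n),rc)
    if (q,"scene") in pts and (q,"side") in pts:
        x,e=tri(ray("scene",pts[q,"scene"]),ray("side",pts[q,"side"])); print("   TRI",x.round(4),np.round(e,4))
M={}
for n in("scene","side"):
    for q in("upper_mid","lower_tote","sloped_stand"):
        r=robot.silhouettes(n,q)
        for k,x in enumerate(r[:3]): print(n,q,x["conf"],np.round(x["rect"]),x["pixels"].sum()); M[f"{n}_{q}_{k}"]=x["pixels"]
np.savez("masks.npz",**M); print(robot.read_state()["t"])
E
```

```text
upper_mid scene 0.77 [199.7 250.7] [0.518 0.332 0.075]
upper_mid side 0.85 [253.7 420.8] [0.543 0.294 0.144]
upper_mid side 0.18 [241.3 429.1] [0.532 0.302 0.174]
   TRI [0.4986 0.2897 0.104 ] [0.0019 0.0019]
upper_low_end scene 0.59 [184.1 237.8] [0.503 0.367 0.108]
upper_low_end side 0.67 [265.3 459.5] [0.541 0.371 0.146]
   TRI [0.503  0.3696 0.1071] [0.0007 0.0007]
upper_grip_a scene 0.9 [210.7 225.4] [0.428 0.284 0.102]
upper_grip_a scene 0.75 [172.9 261.6] [0.528 0.285 0.169]
upper_grip_a scene 0.7 [321.6 390.7] [ 0.552 -0.16   0.054]
upper_grip_a side 0.81 [232.9 429.9] [0.432 0.29  0.107]
upper_grip_a side 0.62 [243.1 427.3] [0.534 0.299 0.169]
   TRI [0.4289 0.2878 0.1017] [0.0021 0.0021]
rails_mid scene 0.82 [296.  390.3] [ 0.596 -0.104  0.054]
rails_mid side 0.66 [218.8 230.9] [ 0.535 -0.163  0.056]
   TRI [ 0.5673 -0.1366  0.0931] [0.0016 0.0016]
lower_tote scene 0.92 [329.9 388.7] [ 0.535 -0.175  0.055]
lower_tote scene 0.62 [171.9 261.9] [0.528 0.284 0.173]
lower_tote scene 0.48 [294.8 319.7] [0.503 0.006 0.019]
lower_tote side 0.91 [248.2 237.3] [ 0.613 -0.099  0.055]

[... 332 characters left out ...]
 0.0004 -0.0032] [0.0007 0.0007]
sloped_stand scene 0.75 [235.7 268.2] [0.49  0.2   0.059]
sloped_stand scene 0.44 [294.3 314.9] [0.491 0.006 0.028]
sloped_stand side 0.58 [292.5 408.7] [ 0.518  0.285 -0.004]
   TRI [ 0.5277  0.2813 -0.0012] [0.0057 0.0057]
scene upper_mid 0.84 [252. 200.  86.  85.] 3443
scene upper_mid 0.62 [389. 315. 118. 110.] 4712
scene lower_tote 0.94 [387. 315. 121. 114.] 4883
scene lower_tote 0.73 [392. 311.  58.  58.] 1745
scene sloped_stand 0.69 [265. 218. 103.  98.] 2513
side upper_mid 0.89 [420. 253. 100.  65.] 4017
side lower_tote 0.95 [236. 234.  71.  82.] 2327
side lower_tote 0.24 [419. 253.  91.  66.] 3855
side sloped_stand 0.68 [413. 290. 121.  87.] 3551
1.15
```

```bash
python3 - <<'E'
from h import *
C=[cloud(n,np.load(n+"0.npz")["d"]).reshape(-1,3) for n in("scene","side")]
im=[np.load(n+"0.npz")["im"].reshape(-1,3) for n in("scene","side")]
P=np.vstack(C);I=np.vstack(im);src=np.repeat([0,1],480*640)
# top view lower tote, 0.4mm... colour by height; also upper tote
def top(c,half,scale,zlo,zhi,fn):
    sz=int(2*half*scale);out=np.zeros((sz,sz,3),np.uint8)
    k=(abs(P[:,:2]-c)<half).all(1)&(P[:,2]>zlo)&(P[:,2]<zhi)
    p=P[k];s=src[k];o=np.argsort(p[:,2]);p=p[o];s=s[o]
    col=cv2.applyColorMap(((p[:,2]-zlo)/(zhi-zlo)*255).astype(np.uint8).reshape(-1,1),cv2.COLORMAP_JET)[:,0]
    a=((c[0]+half-p[:,0])*scale).astype(int).clip(0,sz-2);b=((c[1]+half-p[:,1])*scale).astype(int).clip(0,sz-2)
    for da in(0,1):
        for db in(0,1): out[a+da,b+db]=col
    cv2.imwrite(fn,out)
top(np.array([.57,-.135]),.14,2000,0.005,.11,"pics/toplow.png")
top(np.array([.5,.29]),.15,2000,0.005,.22,"pics/topup.png")
E
```

```text
(no output)
```

View pics/toplow.png

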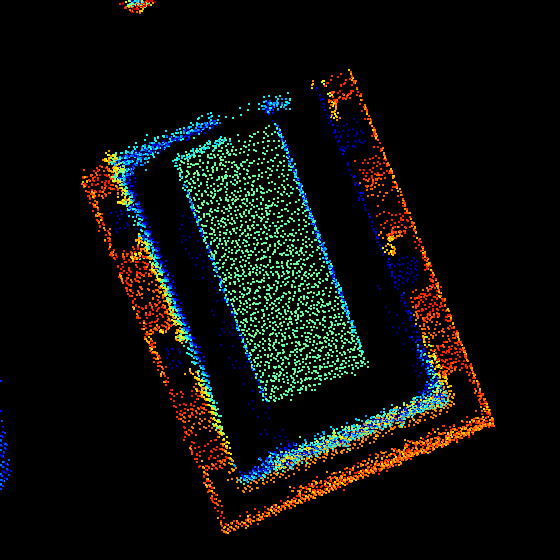

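View pics/topup.png

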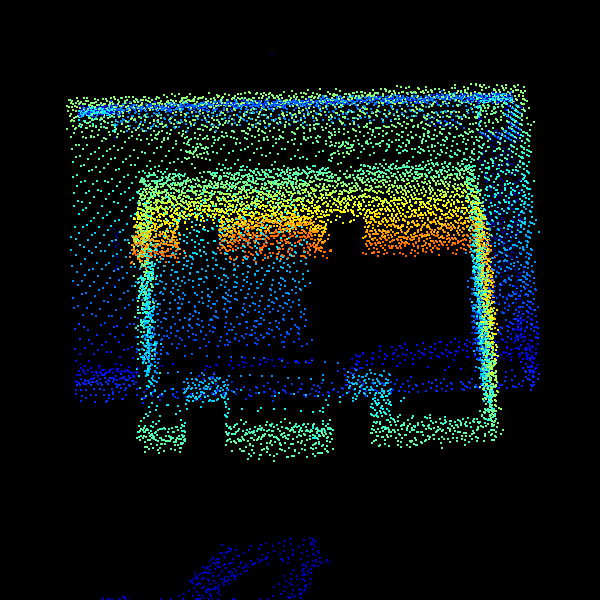

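```bash
python3 - <<'E'
import cv2,numpy as np
a=cv2.imread("pics/scene0.png")
cv2.imwrite("pics/crop0.png",np.hstack([cv2.resize(a[250:370,320:450],None,fx=3,fy=3,interpolation=2),cv2.resize(a[150:270,195:325],None,fx=3,fy=3,interpolation=2)]))
E
```

```text
(no output)
```

View pics/crop0.png

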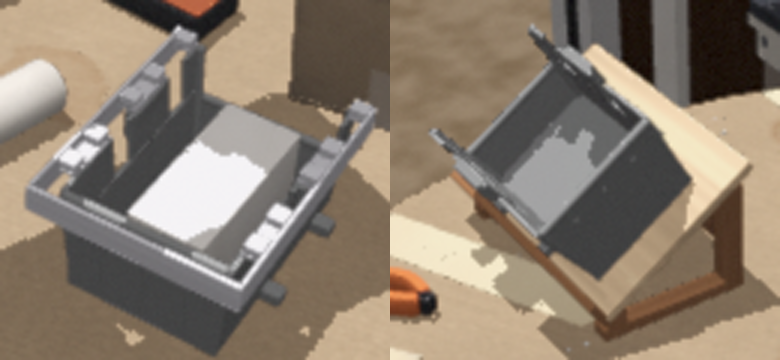

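```bash
python3 - <<'E'
from h import *
P=np.vstack([cloud(n,np.load(n+"0.npz")["d"]).reshape(-1,3) for n in("scene","side")])
src=np.repeat([0,1],480*640)
k=(abs(P[:,:2]-[.57,-.135])<.13).all(1)&(P[:,2]>.075)&(P[:,2]<.105)
p=P[k];s=src[k]
for kk in (0,1,2):
    q=p if kk==2 else p[s==kk]
    print(kk,len(q),cv2.minAreaRect(q[:,:2].astype(np.float32)*1000))
# sharpness for yaw
best=[]
for yaw in np.radians(np.arange(15,30,.25)):
    y=-np.sin(yaw)*p[:,0]+np.cos(yaw)*p[:,1]
    h=np.histogram(y,bins=np.arange(-.5,.1,.001))[0]
    best.append((float((h.astype(float)**2).sum()),np.degrees(yaw)))
print(sorted(best)[-6:])
yaw=np.radians(sorted(best)[-1][1])
E
```

```text
0 2392 ((559.6893920898438, -137.957275390625), (196.7076416015625, 147.5928497314453), 22.157596588134766)
1 906 ((562.5635986328125, -137.68853759765625), (200.2572784423828, 146.8141632080078), 22.12616729736328)
2 3298 ((561.85400390625, -137.38818359375), (201.18455505371094, 147.97894287109375), 22.041156768798828)
[(160116.0, np.float64(22.75)), (165258.0, np.float64(21.5)), (173216.0, np.float64(22.5)), (174924.0, np.float64(21.75)), (185682.0, np.float64(22.0)), (192146.0, np.float64(22.25))]
```

```bash
python3 - <<'E'
from h import *
P=np.vstack([cloud(n,np.load(n+"0.npz")["d"]).reshape(-1,3) for n in("scene","side")])
src=np.repeat([0,1],480*640)
yaw=np.radians(22.1);c=np.array([.561,-.1377])
X=np.array([np.cos(yaw),np.sin(yaw)]);Y=np.array([-X[1],X[0]])
x=(P[:,:2]-c)@X;y=(P[:,:2]-c)@Y;z=P[:,2]
k=(abs(x)<.115)&(abs(y)<.09)&(z>.01)&(z<.11)
def pic(zlo,zhi,zr0,zr1,fn,cam):
    S=3500
    out=np.zeros((int(.18*S),int(.23*S),3),np.uint8)
    kk=k&(z>zlo)&(z<zhi)&((src==cam)|(cam==2));o=np.argsort(z[kk])
    col=cv2.applyColorMap(((z[kk][o]-zr0)/(zr1-zr0)*255).clip(0,255).astype(np.uint8).reshape(-1,1),cv2.COLORMAP_JET)[:,0]
    a=((.09-y[kk][o])*S).astype(int);b=((x[kk][o]+.115)*S).astype(int)
    for d in range(4): 
        out[(a+d//2).clip(0,out.shape[0]-1),(b+d%2).clip(0,out.shape[1]-1)]=col
    cv2.imwrite(fn,out)
pic(.07,.11,.078,.1,"pics/rail.png",2)
for nm,m in(("L rail y+",(y>.056)&(y<.075)),("R rail y-",(y<-.056)&(y>-.075))):
  for cam in(0,1):
    m2=m&k&(z>.07)&(src==cam)
    print(nm,cam)
    for b in np.arange(-.105,.105,.004):
        zz=z[m2&(x>=b)&(x<b+.004)]
        print(f"{b*1000:.0f}:{len(zz)},{np.percentile(zz,50)*1000 if len(zz) else 0:.0f},{np.percentile(zz,90)*1000 if len(zz) else 0:.0f}",end="  ")
    print()
E
```

```text
L rail y+ 0
-105:0,0,0  -101:17,87,93  -97:56,86,94  -93:4,92,94  -89:4,92,94  -85:10,87,92  -81:9,91,94  -77:16,84,92  -73:16,84,92  -69:23,87,93  -65:35,88,95  -61:22,91,95  -57:15,93,95  -53:14,91,93  -49:11,84,91  -45:23,87,93  -41:17,86,94  -37:36,90,94  -33:20,93,95  -29:18,90,95  -25:11,91,95  -21:5,91,95  -17:7,93,95  -13:5,88,91  -9:8,88,94  -5:13,86,93  -1:14,81,92  3:15,85,93  7:41,87,93  11:19,89,94  15:21,92,94  19:11,90,93  23:10,86,92  27:11,88,90  31:14,87,93  35:32,90,94  39:18,92,95  43:19,93,95  47:8,92,95  51:6,85,92  55:5,90,93  59:8,92,95  63:4,87,90  67:6,89,93  71:12,84,93  75:16,80,90  79:22,88,93  83:31,89,93  87:13,94,94  91:9,84,93  95:1,82,82  99:0,0,0  103:0,0,0  
L rail y+ 1
-105:0,0,0  -101:0,0,0  -97:3,83,86  -93:2,81,84  -89:2,87,92  -85:1,91,91  -81:4,91,94  -77:3,94,96  -73:6,81,90  -69:1,93,93  -65:1,94,94  -61:2,92,93  -57:3,88,90  -53:3,81,83  -49:0,0,0  -45:0,0,0  -41:0,0,0  -37:0,0,0  -33:0,0,0  -29:2,72,73  -25:1,78,78  -21:2,77,78  -17:5,80,84  -13:2,80,82  -9:1,91,91  -5:1,93,93  -1:6,87,93  3:3,94,96  7:7,93,94  11:8,94,94  15:5,95,95  19:
[... 895 characters left out ...]
89,94  83:26,89,95  87:15,92,94  91:10,92,94  95:0,0,0  99:0,0,0  103:0,0,0  
R rail y- 1
-105:0,0,0  -101:1,92,92  -97:16,86,94  -93:30,86,94  -89:7,92,93  -85:3,88,90  -81:4,86,91  -77:4,90,93  -73:6,87,96  -69:7,83,94  -65:3,91,93  -61:13,93,95  -57:11,92,95  -53:22,90,95  -49:11,88,94  -45:8,83,89  -41:6,89,96  -37:4,93,95  -33:14,94,96  -29:10,92,95  -25:20,90,95  -21:4,91,93  -17:2,96,96  -13:2,94,94  -9:1,96,96  -5:0,0,0  -1:0,0,0  3:0,0,0  7:0,0,0  11:0,0,0  15:0,0,0  19:0,0,0  23:0,0,0  27:0,0,0  31:0,0,0  35:0,0,0  39:0,0,0  43:0,0,0  47:0,0,0  51:0,0,0  55:0,0,0  59:0,0,0  63:0,0,0  67:0,0,0  71:0,0,0  75:0,0,0  79:0,0,0  83:0,0,0  87:0,0,0  91:0,0,0  95:0,0,0  99:0,0,0  103:0,0,0
```

View pics/rail.png

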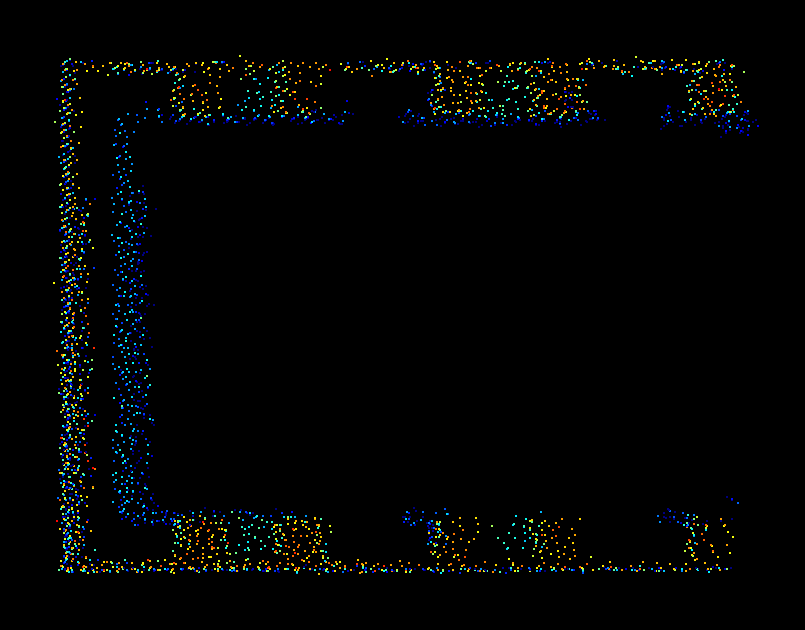

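```bash
cat > fit.py <<'E'
from h import *
from scipy.spatial import cKDTree
from scipy.optimize import least_squares
def quad(a,b,c,d,n=60):
    u,v=np.meshgrid(np.linspace(0,1,n),np.linspace(0,1,n));u=u[...,None];v=v[...,None]
    return ((1-u)*(1-v)*a+u*(1-v)*b+u*v*c+(1-u)*v*d).reshape(-1,3)
def model():
    S=[]
    A=np.array
    def hw(z,inn): # half sizes at z (-.0425...+.0425)
        t=(z+.0425)/.085
        return .083+.007*t-inn,.053+.007*t-inn
    for inn in(0,.004):
        z0=-.0425 if inn==0 else -.0385
        for sx,zt in((1,.0025),(-1,.0425)):
            a0,b0=hw(z0,inn);a1,b1=hw(zt,inn)
            S.append(quad(A([sx*a0,-b0,z0]),A([sx*a0,b0,z0]),A([sx*a1,b1,zt]),A([sx*a1,-b1,zt])))
        for sy in(1,-1):
            a0,b0=hw(z0,inn);a1,b1=hw(.0425,inn)
            S.append(quad(A([-a0,sy*b0,z0]),A([a0,sy*b0,z0]),A([a1,sy*b1,.0425]),A([-a1,sy*b1,.0425])))
        S.append(quad(A([-a0,-b0,z0]),A([a0,-b0,z0]),A([a0,b0,z0]),A([-a0,b0,z0])))
    for sy in(1,-1):
        for y in(.055,.065):
            S.append(quad(A([-.002,sy*y,.0195]),A([.038,sy*y,.0195]),A([.038,sy*y,.0425]),A([-.002,sy*y,.0425]),30))
        S.append(quad(A([-.002,sy*.055,.0425]),A([.038,sy*.055,.0425]),A([.038,sy*.065,.0425]),A([-.002,sy*.065,.0425]),20))
    return np.vstack(S)
def fitpose(p,x0):
    t=cKDTree(model())
    def f(v):
        q=(p-v[:3])@R.from_rotvec(v[3:]).as_matrix()
        return t.query(q)[0]
    r=least_squares(f,x0,loss="soft_l1",f_scale=.002,diff_step=1e-4,x_scale=[.01]*3+[.05]*3)
    return r.x,f(r.x)
E
python3 - <<'E'
from fit import *
M=np.load("masks.npz")
X0=np.array([0,1,0]);Z0=np.array([-np.sin(.6),0,np.cos(.6)]);Y0=np.cross(Z0,X0)
r0=R.from_matrix(np.stack([X0,Y0,Z0],1)).as_rotvec()
allp=[]
for n in("scene","side"):
    m=M[f"{n}_upper_mid_0"].copy();m=cv2.erode(m.astype(np.uint8),np.ones((3,3)))>0
    p=cloud(n,np.load(n+"0.npz")["d"])[m];p=p[np.linalg.norm(p-[.4986,.286,.104],axis=1)<.13];allp.append(p)
for nm,p in(("scene",allp[0]),("side",allp[1]),("both",np.vstack(allp))):
    v,e=fitpose(p[::2],np.r_[.4986,.286,.104,r0])
    Rm=R.from_rotvec(v[3:]).as_matrix()
    print(nm,len(p),v[:3].round(4),"med",np.median(e).round(4),np.percentile(e,90).round(4));print(Rm.round(3))
    print("yaw x",np.degrees(np.arctan2(Rm[1,0],Rm[0,0])),"tilt",np.arccos(Rm[2,2]))
    for s in(1,-1): print("grip",s,(v[:3]+Rm@[.018,s*.06,.031]).round(4))
np.save("upper.npy",v)
E
```

```text
scene 3076 [0.4971 0.2839 0.106 ] med 0.0013 0.002
[[-0.034 -0.82  -0.571]
 [ 0.999 -0.024 -0.026]
 [ 0.008 -0.572  0.82 ]]
yaw x 91.96389909755675 tilt 0.6086602452862444
grip 1 [0.4296 0.2997 0.0972]
grip -1 [0.528  0.3025 0.1658]
side 3608 [0.5023 0.2843 0.1048] med 0.0014 0.0021
[[-0.021 -0.806 -0.591]
 [ 1.    -0.028  0.002]
 [-0.018 -0.591  0.806]]
yaw x 91.22559817065635 tilt 0.6326737234063396
grip 1 [0.4352 0.3007 0.094 ]
grip -1 [0.5319 0.304  0.1649]
both 6684 [0.4992 0.2844 0.1075] med 0.0014 0.0022
[[-0.039 -0.818 -0.574]
 [ 0.999 -0.03  -0.024]
 [ 0.002 -0.575  0.818]]
yaw x 92.20888567701982 tilt 0.612374448378788
grip 1 [0.4317 0.2998 0.0984]
grip -1 [0.5298 0.3035 0.1674]
```

```bash
python3 - <<'E'
from h import *
P=np.vstack([cloud(n,np.load(n+"0.npz")["d"]).reshape(-1,3) for n in("scene","side")])
for zlo in(.10,.2,.3):
  for x0 in np.arange(.3,.9,.05):
    print(zlo,round(x0,2),[int(((P[:,0]>=x0)&(P[:,0]<x0+.05)&(P[:,1]>=y0)&(P[:,1]<y0+.05)&(P[:,2]>zlo)&(P[:,2]<.6)).sum()) for y0 in np.arange(-.4,.45,.05)])
E
```

```text
0.1 0.3 [0, 0, 0, 0, 0, 0, 0, 780, 0, 0, 0, 0, 0, 0, 0, 0, 0]
0.1 0.35 [0, 0, 0, 0, 0, 0, 0, 1121, 12, 0, 0, 0, 0, 0, 0, 0, 0]
0.1 0.4 [0, 0, 0, 0, 0, 0, 169, 966, 0, 3, 0, 67, 133, 106, 97, 71, 0]
0.1 0.45 [0, 0, 0, 0, 0, 0, 1054, 76, 0, 111, 0, 319, 9, 0, 0, 22, 0]
0.1 0.5 [0, 0, 0, 0, 0, 0, 1121, 995, 944, 295, 0, 307, 745, 556, 598, 599, 0]
0.1 0.55 [0, 0, 0, 0, 0, 0, 1106, 4078, 1601, 488, 0, 169, 751, 707, 708, 458, 38]
0.1 0.6 [2238, 4, 0, 0, 0, 0, 773, 3738, 4875, 795, 0, 62, 115, 96, 70, 34, 3]
0.1 0.65 [1122, 881, 0, 0, 0, 0, 0, 1225, 1199, 145, 0, 0, 0, 0, 0, 0, 0]
0.1 0.7 [1539, 1627, 0, 0, 0, 773, 3124, 414, 0, 0, 0, 0, 0, 0, 0, 0, 0]
0.1 0.75 [662, 0, 0, 0, 2360, 3233, 931, 360, 199, 0, 0, 0, 165, 77, 1, 0, 0]
0.1 0.8 [0, 0, 0, 5, 1144, 714, 833, 258, 552, 3, 0, 0, 703, 1958, 190, 0, 0]
0.1 0.85 [0, 0, 0, 0, 166, 661, 869, 365, 434, 711, 0, 0, 153, 595, 0, 0, 0]
0.1 0.9 [0, 0, 0, 0, 0, 494, 409, 99, 2027, 1357, 0, 0, 0, 0, 0, 0, 0]
0.2 0.3 [0, 0, 0, 0, 0, 0, 0, 780, 0, 0, 0, 0, 0, 0, 0, 0, 0]
0.2 0.35 [0, 0, 0, 0, 0, 0, 0, 1121, 12, 0, 0, 0, 0, 0, 0, 0, 0]
0.2 0.4 [0, 0
[... 899 characters left out ...]
 0, 0, 0, 0, 0, 169, 966, 0, 3, 0, 0, 0, 0, 0, 0, 0]
0.3 0.45 [0, 0, 0, 0, 0, 0, 1054, 76, 0, 111, 0, 0, 0, 0, 0, 0, 0]
0.3 0.5 [0, 0, 0, 0, 0, 0, 1121, 749, 794, 295, 0, 0, 0, 0, 0, 0, 0]
0.3 0.55 [0, 0, 0, 0, 0, 0, 1106, 3984, 1469, 488, 0, 0, 0, 0, 0, 0, 0]
0.3 0.6 [0, 0, 0, 0, 0, 0, 773, 3572, 4746, 795, 0, 0, 0, 0, 0, 0, 0]
0.3 0.65 [0, 0, 0, 0, 0, 0, 0, 998, 1031, 145, 0, 0, 0, 0, 0, 0, 0]
0.3 0.7 [0, 0, 0, 0, 0, 0, 0, 0, 0, 0, 0, 0, 0, 0, 0, 0, 0]
0.3 0.75 [0, 0, 0, 0, 0, 0, 0, 0, 0, 0, 0, 0, 0, 0, 0, 0, 0]
0.3 0.8 [0, 0, 0, 0, 0, 0, 0, 0, 0, 0, 0, 0, 0, 0, 0, 0, 0]
0.3 0.85 [0, 0, 0, 0, 0, 0, 0, 0, 0, 0, 0, 0, 0, 0, 0, 0, 0]
0.3 0.9 [0, 0, 0, 0, 0, 0, 0, 0, 0, 0, 0, 0, 0, 0, 0, 0, 0]
```

```bash
cat >> h.py <<'E'
def goal(pos,Rt):
    s=robot.read_state();R0=R.from_rotvec(s["orientation"])
    d=(np.array(pos)-s["tool_pos"])/.3
    w=(R.from_matrix(Rt)*R0.inv()).as_rotvec()/np.radians(45)
    print("t",round(s["t"],2),"pos",s["tool_pos"].round(4),"F",s["force"].round(1),"Tq",s["wrist_torque"].round(2),"open",round(s["opening"],4))
    print("ROW shift",d.round(4),"turn",w.round(4))
def tote2tool(Rm): return Rm@np.diag([1,-1,-1])
def Rtote(yaw,tilt): return (R.from_euler("z",yaw-90,degrees=True)*R.from_euler("y",-tilt)).as_matrix()@np.array([[0,-1,0],[1,0,0],[0,0,1.]])
E
python3 - <<'E'
from h import *
Rm=Rtote(92,.6);print(Rm.round(3))
Rt=tote2tool(Rm)
gb=np.array([.5295,.3035,.166])
goal(gb-.0148*Rm[:,2]+.06*Rm[:,2]+[0,0,.03],Rt)
E
```

```text
[[-0.035 -0.825 -0.564]
 [ 0.999 -0.029 -0.02 ]
 [ 0.    -0.565  0.825]]
t 1.15 pos [0.6    0.     0.2186] F [ 0.7 -0.4  0.2] Tq [-0.01 -0.04 -0.02] open 0.0934
ROW shift [-0.3201  1.0086  0.0489] turn [ 0.0134 -0.7639  0.0431]
```

```bash
python3 -m handwheel '-0.07 0.16 0.12 0 -0.15 0; -0.14 0.33 0.2 0 -0.3 0.01; -0.2 0.5 0.2 0 -0.45 0.02; -0.26 0.66 0.15 0.01 -0.6 0.03; -0.32 0.82 0.1 0.01 -0.76 0.04' && python3 -m handwheel '0 0.1 -0.02 0 0 0; 0 0.187 -0.05 0 0 0; 0 0.187 -0.05 0 0 0' && python3 - <<'E'
from h import *
Rm=Rtote(92,.6)
Rt=tote2tool(Rm)
gb=np.array([.5295,.3035,.166])
goal(gb-.0148*Rm[:,2]+.06*Rm[:,2]+[0,0,.03],Rt)
s=robot.read_state()
im,d=robot.read_camera("wrist");cv2.imwrite("pics/w1.png",im[:,:,::-1]);np.savez("w1.npz",im=im,d=d,T=toolT(s)@robot.camera_model("wrist")["tool_from_camera"])
E
```

```text
t: 1.65
tool_pos: [0.5153, 0.2187, 0.2593]
orientation: [1.85, 1.908, 0.6]
force: [1.4, 0.1, -0.6]
opening: 0.0929
t: 1.95
tool_pos: [0.5131, 0.2756, 0.2393]
orientation: [1.851, 1.92, 0.587]
force: [0.3, -0.5, -0.3]
opening: 0.0929
t 1.95 pos [0.5131 0.2756 0.2393] F [ 0.3 -0.5 -0.3] Tq [-0.07  0.24 -0.02] open 0.0929
ROW shift [-0.0303  0.09   -0.0201] turn [ 0.0028 -0.0059 -0.0013]
```

View pics/w1.png

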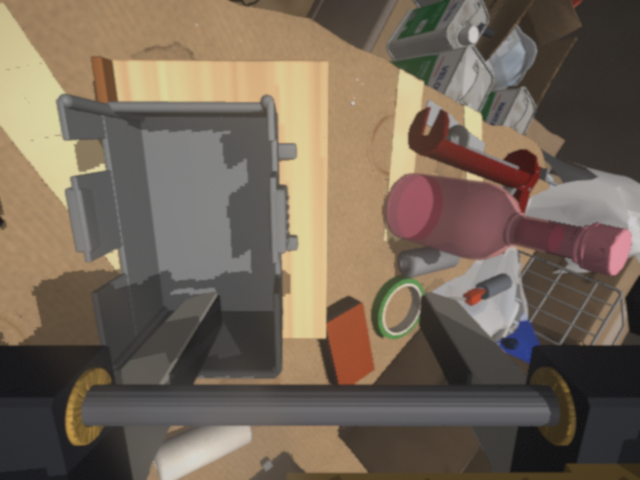

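The wrist view shows the tote square on the board. Its low end is at row 105, grip b (ribbed) is at (283,222) and grip a is at (92,218). I'll refit its pose from the wrist depth.

```bash
python3 - <<'E'
from fit import *
Z=np.load("w1.npz");P=cloud("wrist",Z["d"],T=Z["T"])
v=np.load("upper.npy")
m=np.zeros((480,640),bool);m[95:300,60:292]=1
p=P[m];Rm=R.from_rotvec(v[3:]).as_matrix();q=(p-v[:3])@Rm
p=p[(q[:,2]>-.037)&(q[:,2]<.055)&(abs(q[:,0])<.1)&(abs(q[:,1])<.075)&(p[:,2]>.01)]
for x0 in (v,):
    v2,e=fitpose(p[::5],x0);Rm=R.from_rotvec(v2[3:]).as_matrix()
    print(len(p),v2[:3].round(4),np.median(e).round(4),np.percentile(e,90).round(4));print(Rm.round(3))
    print("yaw",np.degrees(np.arctan2(Rm[1,0],Rm[0,0])),"tilt",np.arccos(Rm[2,2]))
    for s in(1,-1): print("grip",s,(v2[:3]+Rm@[.018,s*.06,.031]).round(4))
    gb=v2[:3]+Rm@[.018,-.06,.031]
    Rm2=Rtote(92,.6);Rt=tote2tool(Rm2)
    print("pre");goal(gb+.045*Rm2[:,2],Rt)
    print("grasp");goal(gb-.0148*Rm2[:,2],Rt)
# directly: grip block top ridge points
print(P[222,278:300:2].round(4))
E
```

```text
20145 [0.4983 0.2844 0.1084] 0.001 0.0019
[[-0.026 -0.824 -0.567]
 [ 1.    -0.022 -0.015]
 [ 0.    -0.567  0.824]]
yaw 91.50609293473987 tilt 0.6026001239270083
grip 1 [0.4308 0.3007 0.1   ]
grip -1 [0.5296 0.3033 0.168 ]
pre
t 2.0 pos [0.5138 0.2744 0.2402] F [-0.1 -0.4  0.2] Tq [-0.02  0.25  0.  ] open 0.0931
ROW shift [-0.0319  0.0933 -0.1169] turn [ 0.0035 -0.0054 -0.0002]
grasp
t 2.0 pos [0.5138 0.2744 0.2402] F [-0.1 -0.4  0.2] Tq [-0.02  0.25  0.  ] open 0.0931
ROW shift [ 0.0805  0.0973 -0.2815] turn [ 0.0035 -0.0054 -0.0002]
[[0.5259 0.3028 0.1744]
 [0.5268 0.3029 0.1753]
 [0.5275 0.3031 0.1766]
 [0.5293 0.3028 0.1757]
 [0.5306 0.3027 0.1758]
 [0.5389 0.2994 0.1637]
 [0.5744 0.2841 0.1049]
 [0.5754 0.2843 0.1064]
 [0.5769 0.2843 0.107 ]
 [0.5783 0.2843 0.1079]
 [0.5793 0.2845 0.1095]]
```

```bash
python3 -m handwheel '-0.02 0.05 -0.05 0 0 -0.01; -0.032 0.093 -0.117 0 0 -0.01; -0.01 0.095 -0.15 0 0 -0.01; 0.03 0.097 -0.21 0 0 -0.01; 0.06 0.097 -0.252 0 0 -0.01' && python3 - <<'E'
from h import *
gb=np.array([.5296,.3033,.168]);Rm2=Rtote(91.5,.6);goal(gb-.0148*Rm2[:,2],tote2tool(Rm2))
E
```

```text
t: 2.5
tool_pos: [0.5342, 0.301, 0.1652]
orientation: [1.86, 1.905, 0.584]
force: [-0.2, -0.2, -0.6]
opening: 0.0929
t 2.5 pos [0.5342 0.301  0.1652] F [-0.2 -0.2 -0.6] Tq [0.02 0.31 0.02] open 0.0929
ROW shift [ 0.0125  0.0085 -0.0314] turn [ 0.0028 -0.0036  0.0038]
```

```bash
python3 -m handwheel '0.01 0 -0.015 0 0 0; 0.02 0 -0.03 0 0 0; 0.02 0 -0.03 0 0 0' && python3 - <<'E'
from h import *
gb=np.array([.5296,.3033,.168]);Rm2=Rtote(91.5,.6);goal(gb-.0148*Rm2[:,2],tote2tool(Rm2))
im,d=robot.read_camera("wrist");cv2.imwrite("pics/w2.png",im[:,:,::-1])
E
```

```text
t: 2.8
tool_pos: [0.5394, 0.3014, 0.1566]
orientation: [1.861, 1.905, 0.584]
force: [0.1, -0.8, -0.7]
opening: 0.0929
t 2.8 pos [0.5394 0.3014 0.1566] F [ 0.1 -0.8 -0.7] Tq [0.01 0.33 0.05] open 0.0929
ROW shift [-0.005   0.0071 -0.0027] turn [ 0.0025 -0.0039  0.0041]
```

View pics/w2.png

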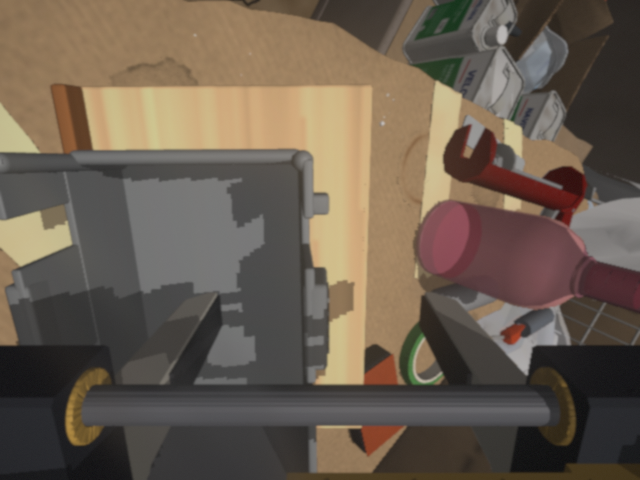

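The block (col ~316) is centred between the fingers, so I'm making the small correction and closing.

```bash
python3 -m handwheel '-0.004 0.006 -0.003 0 0 0; -0.004 0.006 -0.003 0 0 0; -0.004 0.006 -0.003 0 0 0; -0.004 0.006 -0.003 0 0 0; -0.004 0.006 -0.003 0 0 0' 1 35 && python3 -m handwheel '0 0 0 0 0 0;0 0 0 0 0 0;0 0 0 0 0 0' && python3 -c "
from h import *
print(robot.read_state())"
```

```text
t: 3.35
tool_pos: [0.5377, 0.3041, 0.1558]
orientation: [1.86, 1.906, 0.585]
force: [0.1, 0.5, -0.3]
opening: 0.0577
t: 3.65
tool_pos: [0.5377, 0.3039, 0.1556]
orientation: [1.86, 1.906, 0.585]
force: [0.6, -0.8, 0.1]
opening: 0.0336
{'t': 3.65, 'q': array([ 0.62736297, -0.20667133,  2.05638701, -0.44693802,  0.83404133,
        0.82880602]), 'dq': array([-0.00067332,  0.00144433, -0.00075943, -0.00169534,  0.00055676,
        0.00106079]), 'joint_torque': array([ 1.29532072e-02, -3.87227046e+01, -4.93751156e+01, -2.07640439e+00,
       -2.67850712e+00,  4.39219235e-02]), 'tool_pos': array([0.53772146, 0.30388578, 0.15558144]), 'orientation': array([1.85991286, 1.90613084, 0.58465296]), 'force': array([ 0.64489883, -0.77428214,  0.06943649]), 'wrist_torque': array([-0.00975645,  0.25179891, -0.0542212 ]), 'opening': 0.033556575883045545}
```

```bash
python3 -m handwheel '0 0 0 0 0 0;0 0 0 0 0 0;0 0 0 0 0 0;0 0 0 0 0 0;0 0 0 0 0 0'; python3 -c "
from h import *
print(robot.read_state())"
```

```text
t: 4.15
tool_pos: [0.5377, 0.3039, 0.1555]
orientation: [1.86, 1.906, 0.584]
force: [-0.7, -0.2, 1.8]
opening: 0.0102
{'t': 4.15, 'q': array([ 0.62736585, -0.20667993,  2.05639289, -0.44685118,  0.83422287,
        0.82881197]), 'dq': array([-0.00109575, -0.00014488, -0.00029054,  0.00058459, -0.00249436,
       -0.00045601]), 'joint_torque': array([ -0.07056935, -38.56946111, -49.48822975,  -2.15860739,
        -2.98641421,   0.08343138]), 'tool_pos': array([0.53766695, 0.30385091, 0.15554664]), 'orientation': array([1.86007893, 1.90612972, 0.58443989]), 'force': array([-0.66042966, -0.15449915,  1.82377122]), 'wrist_torque': array([-0.11003637,  0.53969517, -0.00095402]), 'opening': 0.010178311090616864}
```

Gripped at 10.2 mm, so now I'm lifting off the board along its normal, slowly at first.

```bash
python3 -m handwheel '-0.006 0 0.008 0 0 0;-0.02 0 0.03 0 0 0;-0.045 -0.001 0.066 0 0 0;-0.08 -0.002 0.13 0 0 0; -0.1 -0.002 0.22 0 0 0' && python3 - <<'E'
from h import *
s=robot.read_state();print(s["force"],s["wrist_torque"],s["opening"],s["tool_pos"])
im,d=robot.read_camera("wrist");cv2.imwrite("pics/w3.png",im[:,:,::-1])
np.savez("w3.npz",im=im,d=d,T=toolT(s)@robot.camera_model("wrist")["tool_from_camera"],TT=toolT(s))
E
```

```text
t: 4.65
tool_pos: [0.5057, 0.3026, 0.2207]
orientation: [1.861, 1.908, 0.58]
force: [1.0, 1.2, -2.3]
opening: 0.0098
[ 1.03608087  1.16700628 -2.30055695] [-0.03260863  0.46158293 -0.0131816 ] 0.009831064572956742 [0.50566951 0.30262272 0.22068312]
```

View pics/w3.png

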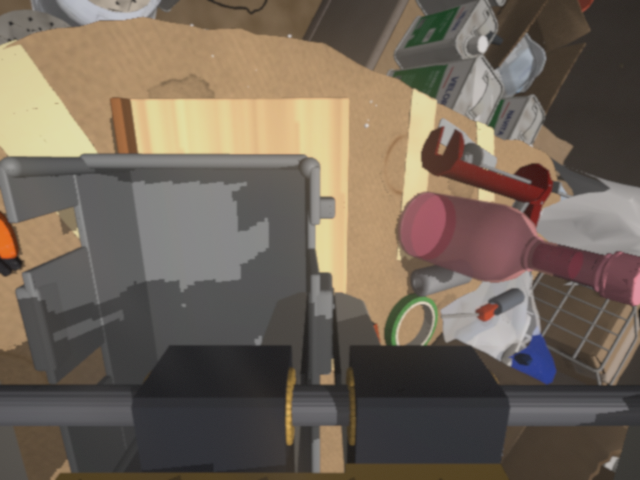

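```bash
python3 -m handwheel '-0.03 -0.03 0.12 0 0.1 0;-0.06 -0.09 0.23 -0.01 0.28 0;-0.1 -0.16 0.33 -0.01 0.45 0;-0.14 -0.23 0.41 -0.02 0.62 0; -0.17 -0.3 0.45 -0.02 0.764 0' && python3 - <<'E'
from fit import *
Z=np.load("w3.npz");P=cloud("wrist",Z["d"],T=Z["T"])
TT=Z["TT"]
# tote init
Rm0=TT[:3,:3]@np.diag([1,-1,-1]);c0=TT[:3,3]-Rm0@[.018,-.06,.0162]
m=np.zeros((480,640),bool);m[150:340,0:335]=1
p=P[m];q=(p-c0)@Rm0
p=p[(q[:,2]>-.037)&(q[:,2]<.055)&(abs(q[:,0])<.1)&(abs(q[:,1])<.075)]
v,e=fitpose(p[::5],np.r_[c0,R.from_matrix(Rm0).as_rotvec()]);Rm=R.from_rotvec(v[3:]).as_matrix()
print(len(p),np.median(e),np.percentile(e,90))
print("tcp in tote",(Rm.T@(TT[:3,3]-v[:3])).round(4)); E=(TT[:3,:3]@np.diag([1,-1,-1])).T@Rm
print("tote rel tool rotvec deg",np.degrees(R.from_matrix(E).as_rotvec()).round(2))
s=robot.read_state();print(s)
E
```

```text
t: 5.2
tool_pos: [0.4572, 0.2131, 0.3613]
orientation: [-2.191, -2.249, 0.002]
force: [1.2, -0.4, -3.5]
opening: 0.0102
27727 0.0011990939511620537 0.0023231316639906294
tcp in tote [ 0.018  -0.0603  0.0084]
tote rel tool rotvec deg [-2.1   1.34 -1.15]
{'t': 5.2, 'q': array([ 3.33945156e-01, -1.40493615e-01,  1.50108480e+00,  6.93765278e-04,
        1.78261932e+00,  3.07846522e-01]), 'dq': array([-0.63945587,  0.60739935, -0.72625153,  0.41836271,  1.19376318,
       -0.55932141]), 'joint_torque': array([  3.43477204, -48.06726336, -48.54353786,  -0.47060939,
        -1.51880499,   0.90685241]), 'tool_pos': array([0.45718998, 0.21308181, 0.36133551]), 'orientation': array([-2.19117210e+00, -2.24944510e+00,  1.79392119e-03]), 'force': array([ 1.1920486 , -0.37038063, -3.52465834]), 'wrist_torque': array([ 0.05322953, -0.2437426 ,  0.00959253]), 'opening': 0.010186527684361856}
```

```bash
python3 -m handwheel '0.02 -0.06 0 0 0 0.18;0.04 -0.12 0 0 0 0.37;0.05 -0.19 0 0 0 0.56;0.07 -0.26 0 0 0 0.75;0.09 -0.33 0 0 0 0.94' && python3 -m handwheel '0.02 -0.06 0 0 0 0.18;0.04 -0.12 0 0 0 0.37;0.05 -0.19 0 0 0 0.56;0.07 -0.26 0 0 0 0.75;0.09 -0.33 0 0 0 0.94' && python3 -m handwheel '0.02 -0.06 0 0 0 0.14;0.04 -0.12 0 0 0 0.28;0.05 -0.19 0 0 0 0.42;0.07 -0.25 0 0 0 0.54;0.07 -0.25 0 0 0 0.56' && python3 - <<'E'
from h import *
Rm=Rtote(202.1,0);c=np.array([.5723,-.1331,.23])
goal(c+Rm@[.018,-.06,.0162],tote2tool(Rm)); print(robot.read_state()["q"])
E
```

```text
t: 5.7
tool_pos: [0.4839, 0.1136, 0.3569]
orientation: [1.224, 2.891, -0.006]
force: [0.1, -0.5, -3.6]
opening: 0.01
t: 6.2
tool_pos: [0.5108, 0.0146, 0.3569]
orientation: [0.098, 3.136, -0.006]
force: [-0.1, 0.7, -3.0]
opening: 0.01
t: 6.7
tool_pos: [0.5319, -0.0616, 0.3564]
orientation: [-0.58, 3.085, -0.006]
force: [-0.2, -0.1, -3.3]
opening: 0.0102
t 6.7 pos [ 0.5319 -0.0616  0.3564] F [-0.2 -0.1 -3.3] Tq [0.3  0.11 0.02] open 0.0102
ROW shift [ 0.0039 -0.0756 -0.3673] turn [0.004  0.0048 0.018 ]
[-0.20941119 -0.06328805  1.43804963 -0.00236597  1.76254114 -2.15223731]
```

```bash
python3 -m handwheel '0.004 -0.03 0 0.004 0.005 0.018;0.004 -0.076 -0.1 0.004 0.005 0.018;0.004 -0.076 -0.22 0.004 0.005 0.018;0.004 -0.076 -0.31 0.004 0.005 0.018;0.004 -0.076 -0.367 0.004 0.005 0.018' && python3 -m handwheel '0 0 0 0 0 0;0 0 0 0 0 0' && python3 - <<'E'
from h import *
Rm=Rtote(202.1,0);c=np.array([.5723,-.1331,.23])
goal(c+Rm@[.018,-.06,.0162],tote2tool(Rm)); s=robot.read_state()
for n in("scene","side","wrist"):
    im,d=robot.read_camera(n); cv2.imwrite(f"pics/{n}4.png",im[:,:,::-1])
    np.savez(f"{n}4.npz",im=im,d=d,TT=toolT(s),T=toolT(s)@robot.camera_model("wrist")["tool_from_camera"])
a=cv2.imread("pics/scene4.png")[180:380,290:510];b=cv2.imread("pics/side4.png")[130:330,140:360]
cv2.imwrite("pics/c4.png",cv2.resize(np.hstack([a,b]),None,fx=1.8,fy=1.8,interpolation=2))
E
```

```text
t: 7.2
tool_pos: [0.5316, -0.0816, 0.2437]
orientation: [0.599, -3.081, -0.004]
force: [0.5, -0.8, -3.5]
opening: 0.0098
t: 7.4
tool_pos: [0.5329, -0.082, 0.2471]
orientation: [-0.601, 3.084, 0.002]
force: [0.7, -0.4, -1.2]
opening: 0.0106
t 7.4 pos [ 0.5329 -0.082   0.2471] F [ 0.7 -0.4 -1.2] Tq [0.27 0.02 0.05] open 0.0106
ROW shift [ 0.0006 -0.0076 -0.0029] turn [-0.0013 -0.0001  0.0011]
```

View pics/c4.png

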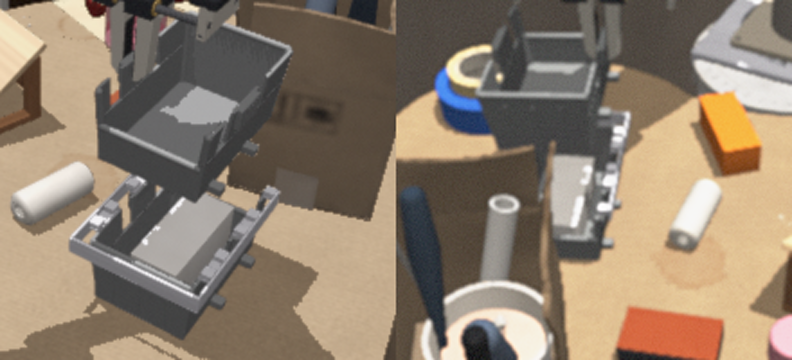

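View pics/wrist4.png

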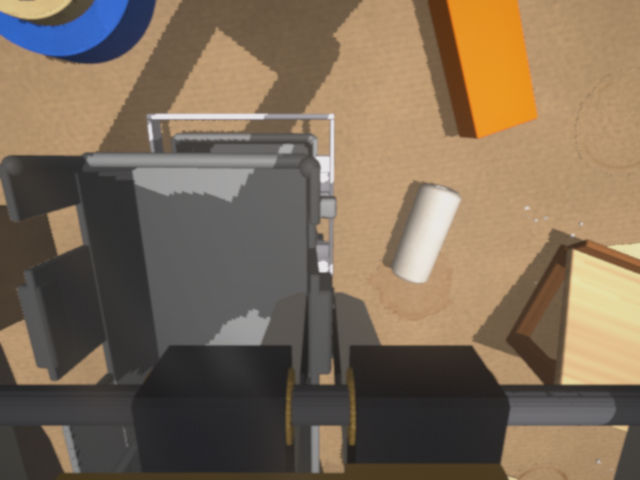

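Held tote hangs level above the lower one with low ends opposite. In the wrist view the front foot is at (327,207), and the rail's front pad pieces beside its notch are at rows 157-185 and 240-270.

```bash
cat > held.py <<'E'
from fit import *
def held(tag,cams=("scene","side","wrist")):
    out={}
    for n in cams:
        Z=np.load(f"{n}{tag}.npz");P=cloud(n,Z["d"],T=Z["T"] if n=="wrist" else None).reshape(-1,3);TT=Z["TT"]
        Rm0=TT[:3,:3]@np.diag([1,-1,-1]);c0=TT[:3,3]-Rm0@[.018,-.06,.0162]
        if n=="wrist": P=P.reshape(480,640,3)[150:340,0:335].reshape(-1,3)
        q=(P-c0)@Rm0
        k=(q[:,2]>-.048)&(q[:,2]<.046)&(abs(q[:,0])<.098)&(abs(q[:,1])<.072)
        k&=~((q[:,2]>.012)&(q[:,0]>-.012)&(q[:,0]<.04)&(q[:,1]<-.02)) # fingers
        if n=="wrist": k&=q[:,2]>-.037
        p=P[k]
        if len(p)>6000:p=p[::len(p)//5000]
        v,e=fitpose(p,np.r_[c0,R.from_matrix(Rm0).as_rotvec()]);Rm=R.from_rotvec(v[3:]).as_matrix()
        E=Rm@Rm0.T
        print(n,len(p),"c",v[:3].round(4),"tcp in tote",(Rm.T@(TT[:3,3]-v[:3])).round(4),"res",np.median(e).round(4),np.percentile(e,90).round(4),"yaw",np.degrees(np.arctan2(Rm[1,0],Rm[0,0])).round(2)%360,"up(x.z,y.z)",Rm[2,0].round(3),Rm[2,1].round(3))
    return
E
python3 -c "
from held import *
held('4')"
```

```text
scene 7067 c [ 0.571  -0.1331  0.2277] tcp in tote [ 0.0163 -0.0618  0.0185] res 0.0012 0.002 yaw 201.71 up(x.z,y.z) -0.011 -0.016
side 4126 c [ 0.5725 -0.1298  0.2302] tcp in tote [ 0.0193 -0.0597  0.0142] res 0.0012 0.002 yaw 201.86 up(x.z,y.z) 0.021 -0.038
wrist 6159 c [ 0.5707 -0.1314  0.2319] tcp in tote [ 0.0172 -0.0602  0.0138] res 0.0011 0.002 yaw 201.04 up(x.z,y.z) -0.025 -0.03
```

```bash
python3 - <<'E'
from h import *
yaw=np.radians(22.1);c=np.array([.561,-.1377])
X=np.array([np.cos(yaw),np.sin(yaw)]);Y=np.array([-X[1],X[0]])
for tags in(("scene0","scene4"),("side0","side4")):
    P=np.vstack([cloud(n[:-1],np.load(n+".npz")["d"]).reshape(-1,3) for n in tags])
    x=(P[:,:2]-c)@X;y=(P[:,:2]-c)@Y;z=P[:,2]
    for s in(1,-1):
        m=(s*y>.0575)&(s*y<.0695)&(abs(x)<.11)
        # ridge-top points
        hi=x[m&(z>.0925)&(z<.1)];lo=x[m&(z>.085)&(z<.0905)]
        print(tags[0],s,"width edges",np.percentile(s*y[(abs(x)<.11)&(z>.088)&(z<.1)&(s*y>.06)&(s*y<.08)],[97]).round(4))
        print(" hi",np.histogram(hi*1000,bins=np.arange(-106,100,3))[0])
        print(" lo",np.histogram(lo*1000,bins=np.arange(-106,100,3))[0])
        for a,b in((-.07,-.018),(.005,.055)):
            h=np.sort(hi[(hi>a)&(hi<b)]);l=lo[(lo>a+.012)&(lo<b-.012)]
            if len(h)>20:
                g=np.diff(h);i=np.argmax(g);print("  block",h[[1,-2]].round(4),"mid",(h[[1,-2]].mean()).round(4),"gap",h[i].round(4),h[i+1].round(4),"gapmid",(h[i]+h[i+1]).round(4)/2,"lo med",np.median(l).round(4),len(l))
E
```

```text
scene0 1 width edges [0.0728]
 hi [ 0  0  3 13  5  0  0  0  0  0  0  0  0  9 12 12 11  9  0  0  1  0  2 10
  8 13  9  2  0  0  1  0  1  0  0  0  0  1  9  8 12 11  1  0  0  0  0  2
  6  4  5  2  1  0  0  0  0  0  0  1  0  0  3  5  8  3  1  0]
 lo [ 0  0  9 18  1  0  0  0  1  1  1  1  0 10 15  4  2  1  1  5  8 14  9 19
  7  4  3  1  0  0  0  0  0  0  0  0  1  2 18  6  6  1  3  2  8  8  5  8
  6  1  0  0  0  0  0  0  1  1  0  0  0  0  5  6  2  1  2  0]
  block [-0.0661 -0.0249] mid -0.0455 gap -0.0522 -0.0447 gapmid -0.04845 lo med -0.0392 66
  block [0.0085 0.0483] mid 0.0284 gap 0.0208 0.0362 gapmid 0.0285 lo med 0.0314 42
scene0 -1 width edges [0.0731]
 hi [ 0  0  3 17  5  0  0  0  0  0  0  0  0  7 14 12 15  9  0  0  0  0  1 12
 13  9 14  8  0  0  0  0  0  0  0  0  0  2  9 11 12 11  2  0  0  0  1  7
  9 11 10 13  1  0  0  0  0  0  0  0  0  0  5 13 11  8  2  0]
 lo [ 0  0  2 29  0  0  0  0  0  0  1  0  0 12 14  0  0  0  0  2 12 11 12 20
  0  0  0  0  0  0  0  0  0  0  0  1  0  0 19  2  0  0  0  1  5 11  8 15
 11  0  0  0  0  0  0  0  0  0  0  0  0  0 13  9  1  0  0  0]
  block [-0.065
[... 497 characters left out ...]
  0  0  0  0  0  0  0  0  0  0  0  4  9  7  5  4  2  0
  0  0  0  6 11  0  0  0  0  0  0  0  0  0  0  0  0  3 16  3]
  block [-0.0612 -0.0221] mid -0.0417 gap -0.0507 -0.0308 gapmid -0.0408 lo med -0.0507 15
  block [0.0101 0.0517] mid 0.0309 gap 0.0229 0.0374 gapmid 0.03015 lo med 0.0238 31
side0 -1 width edges [0.0733]
 hi [0 0 0 1 5 3 0 0 0 0 0 0 0 0 0 5 4 2 4 0 0 0 0 0 4 4 4 4 0 0 0 0 0 0 0 0 0
 0 0 0 0 0 0 0 0 0 0 0 0 0 0 0 0 0 0 0 0 0 0 0 0 0 0 0 0 0 0 0]
 lo [0 0 0 2 8 0 1 0 0 0 0 1 0 0 0 1 1 0 8 4 3 0 1 0 2 0 1 9 3 0 0 0 0 0 0 0 0
 0 0 0 0 0 0 0 0 0 0 0 0 0 0 0 0 0 0 0 0 0 0 0 0 0 0 0 0 0 0 0]
  block [-0.0601 -0.0237] mid -0.0419 gap -0.0499 -0.0336 gapmid -0.04175 lo med -0.0477 19
```

```bash
python3 - <<'E'
from h import *
s=robot.read_state();print(s["t"],s["tool_pos"],s["orientation"],s["dq"].round(3),s["force"])
yaw=np.radians(22.1);X=np.array([np.cos(yaw),np.sin(yaw)])
# target: tote c move -0.6mm along X, -1mm along Y; held offsets mean
d=-.0006*X-.001*np.array([-X[1],X[0]]);print(d,d/.3)
E
```

```text
7.55 [ 0.53383017 -0.08249868  0.24851594] [-6.00595908e-01  3.08088404e+00 -4.73114970e-04] [-0.001  0.002  0.001  0.    -0.003 -0.004] [ 0.53764569  0.52906215 -2.70424134]
[-0.00017969 -0.00115226] [-0.00059898 -0.00384088]
```

```bash
python3 -m handwheel '-0.003 -0.003 -0.05 -0.012 -0.005 0.007;-0.003 -0.003 -0.12 -0.024 -0.01 0.007;-0.003 -0.003 -0.19 -0.024 -0.01 0.007;-0.003 -0.003 -0.24 -0.024 -0.01 0.007;-0.003 -0.003 -0.27 -0.024 -0.01 0.007' && python3 -m handwheel '0 0 0 0 0 0;0 0 0 0 0 0' && python3 - <<'E'
from h import *
s=robot.read_state();print(s["tool_pos"],s["force"],s["wrist_torque"])
for n in("scene","side","wrist"):
    im,d=robot.read_camera(n); cv2.imwrite(f"pics/{n}5.png",im[:,:,::-1])
    np.savez(f"{n}5.npz",im=im,d=d,TT=toolT(s),T=toolT(s)@robot.camera_model("wrist")["tool_from_camera"])
a=cv2.imread("pics/scene5.png")[220:380,300:480];b=cv2.imread("pics/side5.png")[160:320,160:340]
cv2.imwrite("pics/c5.png",cv2.resize(np.hstack([a,b]),None,fx=2.2,fy=2.2,interpolation=2))
s=robot.read_state();print(s["tool_pos"])
from held import held
held('5')
E
```

```text
t: 8.05
tool_pos: [0.5319, -0.0833, 0.1648]
orientation: [-0.609, 3.078, -0.029]
force: [0.0, -1.2, -2.1]
opening: 0.0101
t: 8.25
tool_pos: [0.5325, -0.0836, 0.1664]
orientation: [-0.608, 3.077, -0.03]
force: [0.3, 1.0, -2.9]
opening: 0.01
[ 0.53252699 -0.08357407  0.16640656] [ 0.30033967  1.0353319  -2.92945543] [0.25231535 0.09308407 0.02658776]
[ 0.53281737 -0.08361541  0.16681141]
scene 6445 c [ 0.5711 -0.1348  0.1476] tcp in tote [ 0.0162 -0.0618  0.0197] res 0.0013 0.002 yaw 202.08 up(x.z,y.z) -0.014 0.011
side 3039 c [ 0.5721 -0.1314  0.1498] tcp in tote [ 0.019  -0.0595  0.0151] res 0.0012 0.002 yaw 202.24 up(x.z,y.z) 0.024 -0.017
wrist 6162 c [ 0.5709 -0.1331  0.1532] tcp in tote [ 0.0172 -0.0602  0.0132] res 0.0011 0.002 yaw 201.43 up(x.z,y.z) -0.032 -0.01
```

View pics/c5.png

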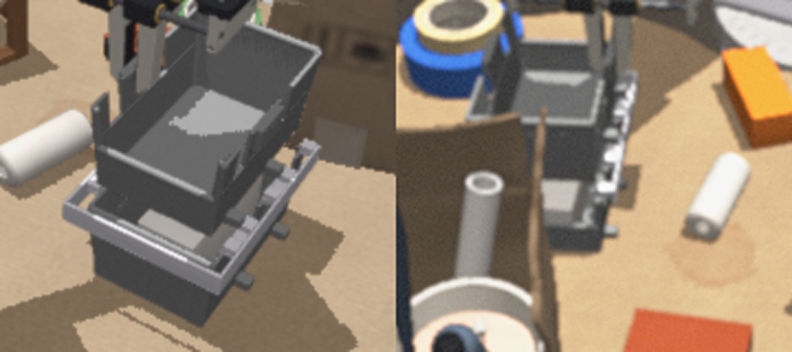

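View pics/wrist5.png

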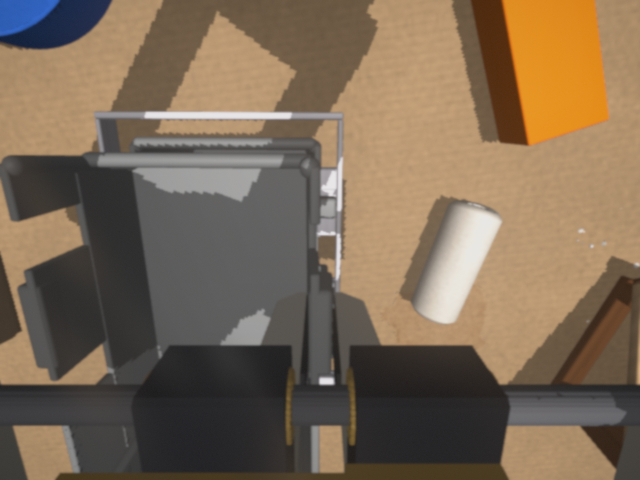

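Both cameras put the tote within about 0.5 mm of the notch target along the rails. I'm now lowering in small steps and watching the force.

```bash
python3 -m handwheel '0 0 -0.01 0 0 0;0 0 -0.02 0 0 0;0 0 -0.03 0 0 0;0 0 -0.035 0 0 0;0 0 -0.035 0 0 0' && python3 -m handwheel '0 0 -0.005 0 0 0;0 0 -0.01 0 0 0;0 0 -0.01 0 0 0;0 0 -0.01 0 0 0' && python3 -c "
from h import *
s=robot.read_state();print(s['tool_pos'],s['force'],s['wrist_torque'])"
```

```text
t: 8.9
tool_pos: [0.5319, -0.0835, 0.1546]
orientation: [-0.609, 3.078, -0.03]
force: [0.3, 0.1, -3.6]
opening: 0.0105
t: 9.3
tool_pos: [0.5321, -0.0834, 0.1521]
orientation: [-0.609, 3.078, -0.03]
force: [-0.7, -0.9, -2.6]
opening: 0.0099
[ 0.53210753 -0.08341007  0.15211107] [-0.73927875 -0.93300528 -2.55485861] [ 0.20127902 -0.06185148 -0.04529177]
```

```bash
python3 -m handwheel '0 0 -0.005 0 0 0;0 0 -0.007 0 0 0;0 0 -0.007 0 0 0' && python3 -c "
from h import *
s=robot.read_state();print(s['tool_pos'],s['force'],s['wrist_torque'])" && python3 -m handwheel '0 0 -0.005 0 0 0;0 0 -0.007 0 0 0;0 0 -0.007 0 0 0' && python3 -c "
from h import *
s=robot.read_state();print(s['tool_pos'],s['force'],s['wrist_torque'])"
```

```text
t: 9.6
tool_pos: [0.5321, -0.0833, 0.1509]
orientation: [-0.609, 3.077, -0.03]
force: [-4.5, 1.6, 4.9]
opening: 0.0102
[ 0.53206573 -0.08332302  0.15090559] [-4.50341949  1.57364151  4.89985259] [ 0.32795899  0.74991398 -0.04651281]
t: 9.9
tool_pos: [0.5321, -0.0833, 0.1507]
orientation: [-0.609, 3.077, -0.03]
force: [-12.0, 4.0, 19.3]
opening: 0.0102
[ 0.53208692 -0.08332898  0.15066272] [-12.03698584   3.98305345  19.3023196 ] [ 0.62277654  2.10000571 -0.03772576]
```

```bash
python3 -m handwheel '0 0 0.006 0 0 0;0 0 0.006 0 0 0' && python3 - <<'E'
from h import *
s=robot.read_state();print(s["tool_pos"],s["force"],s["wrist_torque"])
for n in("scene","side","wrist"):
    im,d=robot.read_camera(n); cv2.imwrite(f"pics/{n}6.png",im[:,:,::-1])
    np.savez(f"{n}6.npz",im=im,d=d,TT=toolT(s),T=toolT(s)@robot.camera_model("wrist")["tool_from_camera"])
a=cv2.imread("pics/scene6.png")[220:380,300:480];b=cv2.imread("pics/side6.png")[160:320,160:340]
cv2.imwrite("pics/c6.png",cv2.resize(np.hstack([a,b]),None,fx=2.2,fy=2.2,interpolation=2))
s=robot.read_state();print(s["tool_pos"],s["force"])
from held import held
held('6')
w=cv2.imread("pics/wrist6.png")[130:360,230:430];cv2.imwrite("pics/w6.png",cv2.resize(w,None,fx=2.5,fy=2.5,interpolation=2))
E
```

```text
t: 10.1
tool_pos: [0.5323, -0.0834, 0.1507]
orientation: [-0.609, 3.077, -0.03]
force: [-5.4, 1.1, 9.3]
opening: 0.01
[ 0.53229627 -0.08339764  0.15071903] [-5.37201557  1.09764786  9.33526209] [ 0.24626022  0.88085256 -0.06454307]
[ 0.53226617 -0.08343286  0.1507164 ] [-6.18735222  0.6196323   8.6783709 ]
scene 6668 c [ 0.5713 -0.1351  0.1317] tcp in tote [ 0.0169 -0.0619  0.0211] res 0.0013 0.0024 yaw 201.79 up(x.z,y.z) -0.004 0.033
side 3011 c [ 0.5702 -0.1269  0.133 ] tcp in tote [ 0.0182 -0.0558  0.0145] res 0.0014 0.0025 yaw 202.97 up(x.z,y.z) 0.014 -0.054
wrist 6237 c [ 0.5707 -0.1331  0.1374] tcp in tote [ 0.0173 -0.0602  0.0139] res 0.0011 0.0019 yaw 201.27 up(x.z,y.z) -0.034 -0.001
```

View pics/c6.png

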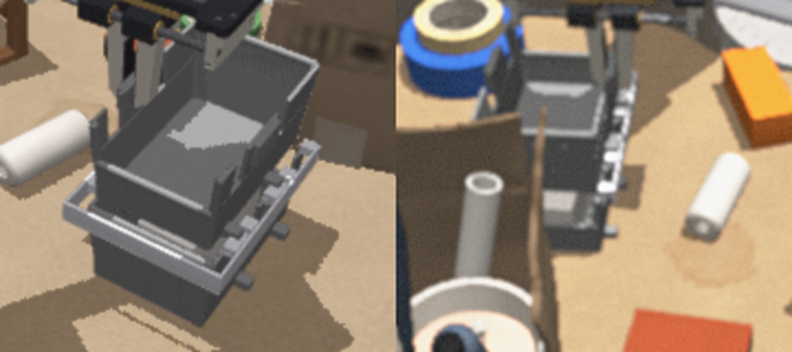

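View pics/w6.png

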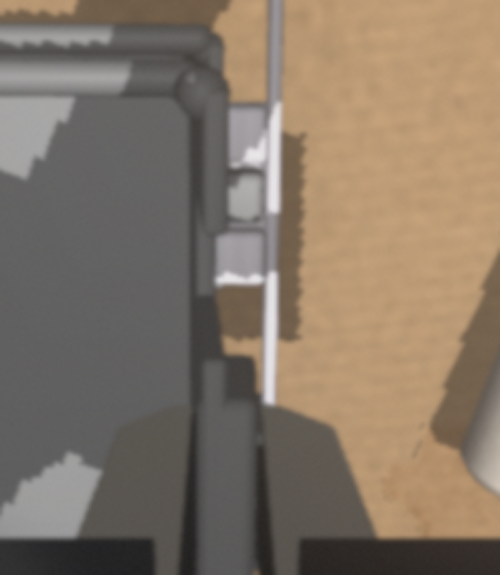

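```bash
python3 - <<'E'
from h import *
Z=np.load("wrist6.npz");P=cloud("wrist",Z["d"],T=Z["T"])
yaw=np.radians(22.1);c=np.array([.561,-.1377])
X=np.array([np.cos(yaw),np.sin(yaw)]);Y=np.array([-X[1],X[0]])
for r in range(165,248,3):
    p=P[r,323:333].mean(0);print(r,p.round(4),((p[:2]-c)@X).round(4),((p[:2]-c)@Y).round(4),P[r,323:333,2].round(3)[::3])
for tag in("scene6","side6"):
    P=cloud(tag[:-1],np.load(tag+".npz")["d"]).reshape(-1,3)
    x=(P[:,:2]-c)@X;y=(P[:,:2]-c)@Y;z=P[:,2]
    for s in(1,-1):
        m=(s*y>.0615)&(s*y<.069)&(z>.085)&(z<.12)&(abs(x)<.08)
        print(tag,s)
        for b in np.arange(-.072,.06,.003):
            k=m&(x>=b)&(x<b+.003)
            print(f"{b*1000:.0f}:{k.sum()},{np.percentile(z[k],80)*1000 if k.any() else 0:.0f}",end=" ")
        print()
E
```

```text
165 [ 0.4826 -0.1011  0.0005] -0.0589 0.0635 [0.    0.    0.    0.001]
168 [ 0.4847 -0.1002  0.0005] -0.0565 0.0635 [-0.     0.001  0.002  0.001]
171 [ 0.4778 -0.1029  0.0892] -0.0639 0.0635 [0.09  0.089 0.089 0.09 ]
174 [ 0.4787 -0.1025  0.0958] -0.063 0.0636 [0.095 0.096 0.096 0.096]
177 [ 0.4802 -0.1019  0.0962] -0.0614 0.0636 [0.097 0.097 0.097 0.096]
180 [ 0.4818 -0.1012  0.096 ] -0.0597 0.0636 [0.096 0.096 0.097 0.095]
183 [ 0.4833 -0.1006  0.0962] -0.058 0.0636 [0.095 0.096 0.096 0.096]
186 [ 0.4849 -0.0999  0.0961] -0.0563 0.0636 [0.096 0.096 0.095 0.097]
189 [ 0.4864 -0.0993  0.0962] -0.0546 0.0636 [0.096 0.096 0.096 0.097]
192 [ 0.4881 -0.0986  0.0959] -0.0529 0.0637 [0.096 0.095 0.096 0.095]
195 [ 0.4907 -0.0975  0.0893] -0.05 0.0637 [0.088 0.089 0.089 0.09 ]
198 [ 0.4874 -0.0987  0.1188] -0.0535 0.0638 [0.097 0.318 0.096 0.096]
201 [ 0.4923 -0.0968  0.0991] -0.0483 0.0637 [0.099 0.098 0.099 0.1  ]
204 [ 0.4939 -0.0962  0.0993] -0.0466 0.0637 [0.099 0.099 0.1   0.099]
207 [ 0.4955 -0.0955  0.0992] -0.0449 0.0637 [0.1   0.1   0.099 0.099]
210 [ 0.4971 -0.0948  0.099 ] -0.04
[... 1601 characters left out ...]
0 
side6 1
-72:0,0 -69:0,0 -66:0,0 -63:3,95 -60:2,94 -57:2,95 -54:3,95 -51:3,95 -48:2,95 -45:3,96 -42:3,97 -39:6,95 -36:1,92 -33:1,94 -30:4,97 -27:6,95 -24:5,93 -21:3,93 -18:0,0 -15:0,0 -12:0,0 -9:0,0 -6:0,0 -3:0,0 0:0,0 3:0,0 6:0,0 9:3,93 12:1,94 15:3,94 18:4,96 21:1,90 24:3,98 27:3,97 30:5,98 33:5,97 36:4,94 39:2,94 42:2,95 45:4,95 48:7,94 51:3,90 54:0,0 57:0,0 
side6 -1
-72:0,0 -69:0,0 -66:0,0 -63:0,0 -60:0,0 -57:0,0 -54:0,0 -51:0,0 -48:0,0 -45:0,0 -42:0,0 -39:0,0 -36:0,0 -33:0,0 -30:0,0 -27:0,0 -24:0,0 -21:0,0 -18:0,0 -15:0,0 -12:0,0 -9:0,0 -6:0,0 -3:0,0 0:0,0 3:0,0 6:0,0 9:0,0 12:0,0 15:0,0 18:0,0 21:0,0 24:0,0 27:0,0 30:0,0 33:0,0 36:0,0 39:0,0 42:0,0 45:0,0 48:0,0 51:0,0 54:0,0 57:0,0
```

The wrist depth puts the front-left foot top 3 mm above the notch block tops, with the foot centred in its notch (-0.0437 for both). The scene and side clouds show the same 3 mm step at the other visible feet, which is the fully seated height. I'll ease off the pressing force and check again before letting go.

```bash
python3 -m handwheel '0 0 0.003 0 0 0;0 0 0.005 0 0 0;0 0 0.005 0 0 0' - 15 && python3 -c "
from h import *
s=robot.read_state();print(s['tool_pos'],s['force'],s['wrist_torque'])"
```

```text
t: 10.55
tool_pos: [0.532, -0.0835, 0.1508]
orientation: [-0.609, 3.078, -0.03]
force: [-0.2, -0.8, -1.4]
opening: 0.0104
[ 0.53204052 -0.083504    0.15083564] [-0.18163065 -0.76396992 -1.36346139] [ 0.04690662 -0.04699006 -0.00259711]
```

```bash
python3 -m handwheel '0 0 0 0 0 0;0 0 0 0 0 0;0 0 0 0 0 0;0 0 0 0 0 0;0 0 0 0 0 0' -0.1 5 && python3 -m handwheel '0 0 0 0 0 0;0 0 0 0 0 0;0 0 0 0 0 0;0 0 0 0 0 0' && python3 - <<'E'
from h import *
s=robot.read_state();print(s["tool_pos"],s["force"],s["opening"])
for n in("scene","side","wrist"):
    im,d=robot.read_camera(n); cv2.imwrite(f"pics/{n}7.png",im[:,:,::-1])
    np.savez(f"{n}7.npz",im=im,d=d,TT=toolT(s),T=toolT(s)@robot.camera_model("wrist")["tool_from_camera"])
E
```

```text
t: 11.05
tool_pos: [0.532, -0.0834, 0.1511]
orientation: [-0.609, 3.078, -0.03]
force: [0.3, -0.9, 0.1]
opening: 0.0455
t: 11.45
tool_pos: [0.532, -0.0834, 0.1511]
orientation: [-0.609, 3.078, -0.03]
force: [-0.9, 0.2, -0.2]
opening: 0.0512
[ 0.53202259 -0.08338233  0.15109763] [-0.92615738  0.18554921 -0.18688381] 0.051239474584508574
```

View pics/wrist7.png

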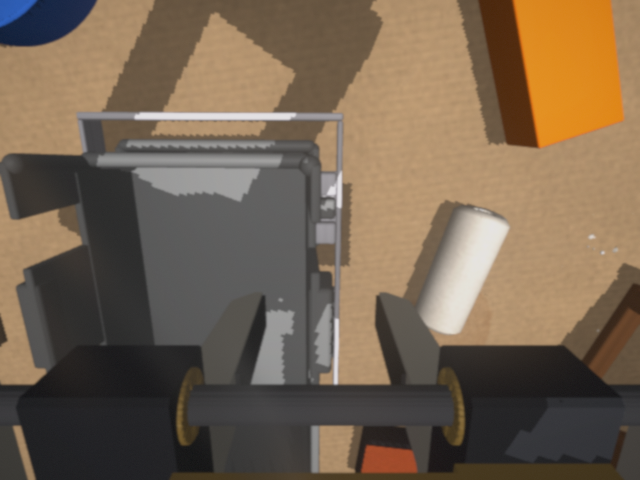

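Fingers are open on both sides of the block (col ~320), and the tote stands on its own. Now I'll retreat straight up and away.

```bash
python3 -m handwheel '0 0 0.04 0 0 0;0 0 0.1 0 0 0;0 0 0.2 0 0 0;0 0 0.34 0 0 0;-0.05 0.1 0.48 0 0 0' && python3 -m handwheel '-0.05 0.16 0.05 0 0 0;-0.1 0.32 0.1 0 0 0;-0.1 0.48 0.1 0 0 0;-0.1 0.64 0.1 0 0 0; -0.1 0.7 0.1 0 0 0' && python3 - <<'E'
from h import *
s=robot.read_state();print(s["tool_pos"],s["force"],s["opening"])
for n in("scene","side"):
    im,d=robot.read_camera(n); cv2.imwrite(f"pics/{n}8.png",im[:,:,::-1]);np.savez(f"{n}8.npz",im=im,d=d)
a=cv2.imread("pics/scene8.png")[200:380,290:480];b=cv2.imread("pics/side8.png")[140:320,150:340]
cv2.imwrite("pics/c8.png",cv2.resize(np.hstack([a,b]),None,fx=2.1,fy=2.1,interpolation=2))
from fit import *
Rm0=Rtote(202.1,0);c0=np.array([.571,-.133,.1305])
yaw=np.radians(22.1);c=np.array([.561,-.1377]);X=np.array([np.cos(yaw),np.sin(yaw)]);Y=np.array([-X[1],X[0]])
for n in("scene","side"):
    P=cloud(n,np.load(n+"8.npz")["d"]).reshape(-1,3);q=(P-c0)@Rm0
    p=P[(q[:,2]>-.04)&(q[:,2]<.05)&(abs(q[:,0])<.098)&(abs(q[:,1])<.072)&~((q[:,2]<-.03)&(abs(q[:,1])>.052))]
    v,e=fitpose(p[::2],np.r_[c0,R.from_matrix(Rm0).as_rotvec()]);Rm=R.from_rotvec(v[3:]).as_matrix()
    print(n,len(p),v[:3].round(4),np.degrees(np.arctan2(Rm[1,0],Rm[0,0]))%360,Rm[2].round(3),np.median(e))
    x=(P[:,:2]-c)@X;y=(P[:,:2]-c)@Y;z=P[:,2]
    for sg in(1,-1):
        m=(sg*y>.0615)&(sg*y<.069)&(z>.085)&(z<.12)
        print(sg,[f"{b*1000:.0f}:{k.sum()},{np.percentile(z[k],70)*1000:.0f}" for b in np.arange(-.066,.05,.003) for k in[m&(x>=b)&(x<b+.003)] if k.sum()>1])
    # lower tote / bystanders moved?
    d0=np.load(n+"0.npz")["d"];d8=np.load(n+"8.npz")["d"]
    q0=cv2.minAreaRect(P[(abs(P[:,:2]-[.57,-.135])<.13).all(1)&(z>.078)&(z<.0955)&((abs(y)>.062)|(x<-.09))&(abs(y)<.08)&(abs(x)<.11)][:,:2].astype(np.float32)*1000);print(q0)
E
```

```text
t: 12.1
tool_pos: [0.5183, -0.0572, 0.2943]
orientation: [-0.604, 3.078, -0.031]
force: [0.2, 1.1, 1.1]
opening: 0.0511
t: 12.6
tool_pos: [0.4874, 0.1584, 0.3237]
orientation: [-0.613, 3.075, -0.028]
force: [-0.1, -0.5, 0.1]
opening: 0.0512
[0.48741056 0.15842965 0.3236801 ] [-0.08644375 -0.53672937  0.1429464 ] 0.05115028532442545
scene 6656 [ 0.5708 -0.1349  0.1313] 201.89296492851605 [-0.009  0.008  1.   ] 0.0011835241806772254
1 ['-66:15,93', '-63:4,94', '-60:2,93']
-1 ['-66:13,92', '-63:6,94', '-60:4,94', '-57:9,94', '-54:3,93', '-51:6,95', '-48:8,95', '-45:3,93', '-42:7,96', '-39:9,91', '-36:8,93', '-33:6,94', '-30:5,94', '-27:5,94', '-24:2,93', '6:4,95', '9:11,92', '12:4,95', '15:4,94', '18:5,93', '21:3,93', '24:3,95', '27:8,96', '30:2,97', '33:3,91', '36:13,93', '39:5,94', '42:3,94', '45:3,93', '48:3,93']
((558.7845458984375, -138.59024047851562), (193.65554809570312, 147.32669067382812), 21.970369338989258)
side 2960 [ 0.5718 -0.1317  0.1323] 202.20528682684503 [0.    0.009 1.   ] 0.00122904952636791
1 ['-60:3,95', '-57:4,95', '-54:2,94', '-48:5,97', '-45:3,97', '-42:5,97', '-39:4,94', '-33:2,93', '-30:4,93', '-27:3,92', '-24:7,92', '-21:2,90', '12:2,96', '15:4,95', '18:6,95', '24:3,97', '30:6,98', '33:4,96', '36:2,94', '39:3,94', '42:3,95', '45:3,95', '48:7,94']
-1 []
((561.3782348632812, -137.53741455078125), (191.04678344726562, 145.71827697753906), 22.237720489501953)
```

View pics/c8.png

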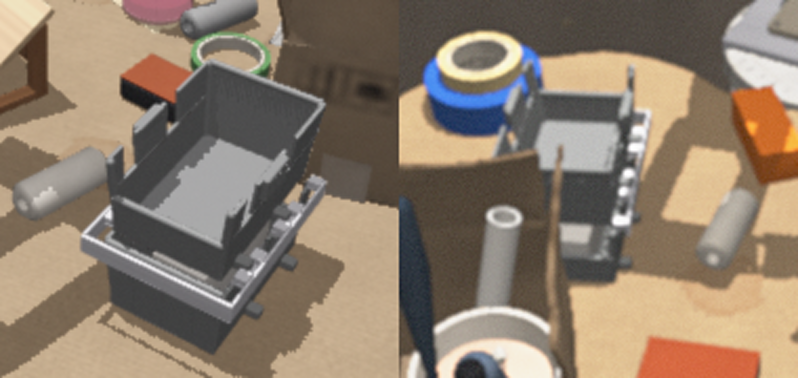

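View pics/scene8.png

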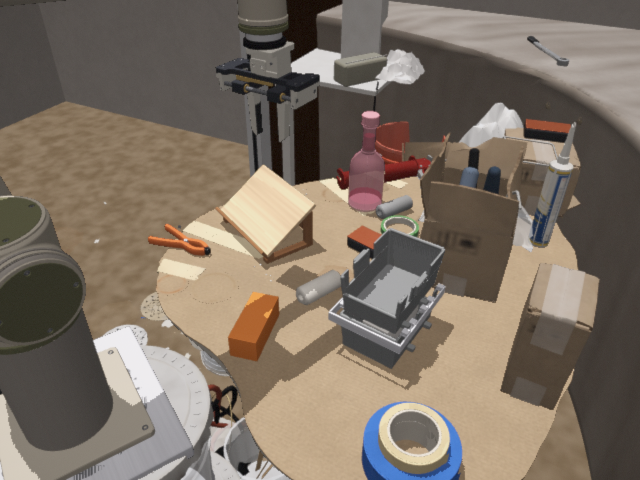

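The picture shows the tote stacked level at (392,275) with its low end over the lower tote's high end. The roller sleeve (320,287), orange block (255,325) and sanding pad (365,238) are where they were. The fits give a centre height of 131.3 and 132.3 mm (seated 130.5, unseated 137.5), so I'm handing in.

```bash
python3 -m handwheel '0 0 0 0 0 0;0 0 0 0 0 0;0 0 0 0 0 0' && python3 -c "
from plant import robot
print(robot.close_job())"
```

```text
t: 13.0
tool_pos: [0.4883, 0.1533, 0.3224]
orientation: [-0.606, 3.078, -0.03]
force: [-0.4, 0.5, -0.8]
opening: 0.0511
the job is handed in; nothing more can be done
None
```

The empty tote is now stacked level on the lower tote, turned end for end with low ends opposite, and the job was handed in at 13.0 s. I took it from the stand by its -y grip block and lined it up with the off-centre rail notches from the camera depth. The feet dropped in at the first lowering, so no feeling along the rails was needed. I eased off the pressing force before letting go and backed away.

- **Height and level:** after release, the two fixed cameras put the tote's centre at 131.3 and 132.3 mm. Fully home is 130.5 mm and unseated is 137.5 mm. The tilt is within about 0.5 degrees and the yaw is 201.9 to 202.2 degrees against the 202.1 wanted.
- **Feet:** while still gripped, the foot tops that could be seen on both sides stood about 3 mm above the notch blocks, which is the fully seated step. The depth there after release is coarser but agrees.
- **Forces:** at contact the wrist force peaked at about 23 N, with roughly 12 N of it sideways, and it was near zero before I let go.
- **Lower tote and surroundings:** the rail frame reads within about 1 mm of where it was. The other things look unmoved in the last picture. The carton is hidden under the stacked tote, so I did not check it separately.
- **Disagreements:** the cameras differ by 1 to 3 mm in absolute position. While the tote was held they also differed by a few degrees in its tilt, so I aligned it using each camera's own readings of both tote and rails.

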